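# Seat the drilling template on its locating pin and hold it down

## Task

Set up the slat-drilling jig: first turn the depth dial on the grey box until its pointer stands on the long thick mark of the scale. Then take the plywood template by its handle, lay it squarely on the wooden slat in the jig and slide it along the slat until the blind hole in its underside drops over the locating pin, and press it fully down against the springs. Finish while still holding it pressed down, with the dial still on its mark; do not disturb the bottle, the jar or the mug.

Things in the scene. Friction and masses are not known exactly. Their poses are not given: they have to be found in the camera images.
- template: Loose drilling template, about 0.2 to 0.35 kg: plywood plate 120 (x) x 85 (y) x 18 (z) mm, lying flat, handle up, steel drill bushes in its corners. In the middle of its underside: a round blind hole 18 mm wide and 18 mm deep with a 2 mm chamfer. Origin: centre of the underside (the hole's mouth), z up. It fits either way round (half a turn).
- template_handle (a point): Grip point in the template's handle, 43 mm above the underside, axes as the template's. The handle is a dark wooden block 70 (x) x 24 (y) mm, standing on the middle of the plate, from 18 to 58 mm above the underside. Grip it across its 24 mm.
- jig: Jig, fixed to the bench: aluminium base 200 (x) x 120 (y) x 36 (z) mm; 6 mm above it, on springs, a pale wooden slat 180 (x) x 90 (y) x 8 mm with a lengthwise slot 60 x 18 mm in its middle, through which a steel locating pin stands up. Origin: centre of the base's underside; x along the slat, z up. The template's long side goes along the jig's x.
- jig_top (a point): Centre of the unpressed slat's upper face, 50 mm above the bench; fixed to the base, axes as the jig's. The fixed pin, 14 mm thick, rises 9 mm above this face; its top 5 mm taper to a 5 mm flat. It is at y = 0, but anywhere from x = -20 to +20 mm, different every time and not reported: see it from above, or find it by sliding the template along x.
- platen (a joint): How far the sprung slat is pressed down, m: 0 unpressed, 0.006 on its stop. The springs take about 6 N to start and about 15 N to be fully down; the template's weight alone does not press them. When let go the slat rises again. With the template on, the pin has 2 mm play all round in the hole.
- dialbox: Grey control box 120 x 120 x 60 mm, fixed to the bench; on its top a black scale disc with white marks around a dial in the middle. Eleven marks, 0.471 rad apart, span joint values 0 to 4.712; the fifth, much longer and thicker, is the one to set. Origin: centre of its underside; the first mark is on its +x side.
- dial_grip (a point): On the dial's axis, 82 mm above the bench, in the middle of its bar grip; fixed to the box. The dial is an aluminium disc 48 mm wide with a black bar grip 44 mm long, 14 mm thick and 26 mm high, its top 94 mm above the bench. The bar lies along the pointer direction.
- dial (a joint): Angle of the dial, rad: 0 with the pointer towards the box's +x (first mark), growing clockwise seen from above; the long mark is at 1.885. A white line on the bar's top and a white nose on the disc show the pointer end. It turns stiffly (0.04 N m) and stays where it is left.
- bottle: Bystander: clear plastic bottle with blue cap, 64 mm across, 200 mm high, standing. Origin: centre of its underside.
- jar: Bystander: white plastic jar, 72 mm across, 85 mm high, standing. Origin: centre of its underside.
- mug: Bystander: white mug, 76 mm across, 90 mm high, standing. Origin: centre of its underside.
There are look-alikes about, which are no part of the job. Several things look just like the template: the one meant starts farthest to the robot's right.

How it is judged:
On the way, in this order (a step that is already met when the one before it is completed fails the run):
1. the dial stands on the long mark (value of joint dial between 1.735 and 2.035 rad), for 0.3 s.
2. the template has dropped over the pin and lies flat on the slat (x of template in the frame of jig_top between -0.035 and 0.035 m and y of template in the frame of jig_top between -0.01 and 0.01 m and angle between template's own z axis and vertical below 0.07 rad and angle between the x axis of template and the x axis of jig, either way round below 0.17 rad and z of template in the frame of jig_top below 0.003 m), for 0.2 s.
At the end, for the whole second after the job is handed in: Robot still pressing the template: slat at least 4.5 of 6 mm down, over 7 N on it; template over the pin, underside 3.5 mm or more below the unpressed slat face, within 10 mm of the centre line and 35 mm of the middle, level to 4 deg, square to 10 deg; dial within 0.15 rad of the mark (all of step 1 and x of template in the frame of jig_top between -0.035 and 0.035 m and y of template in the frame of jig_top between -0.01 and 0.01 m and angle between template's own z axis and vertical below 0.07 rad and angle between the x axis of template and the x axis of jig, either way round below 0.17 rad and z of template in the frame of jig_top below -0.0035 m and value of joint platen above 0.0045 m and contact force between template and jig above 7 N and contact force between any of the fingers, the arm and template above 3 N); the arm keeps its last pose, push and grip.
It fails at once if the bottle is knocked over or pushed away (more than 30 mm) (distance of bottle from where it was at the start of the episode above 0.03 m or angle between bottle's own z axis and vertical above 0.5 rad).
It fails at once if the jar is knocked over or pushed away (more than 30 mm) (distance of jar from where it was at the start of the episode above 0.03 m or angle between jar's own z axis and vertical above 0.5 rad).
It fails at once if the mug is knocked over or pushed away (more than 30 mm) (distance of mug from where it was at the start of the episode above 0.03 m or angle between mug's own z axis and vertical above 0.5 rad).
It also fails if it takes over 72 s, if anything falls off the work surface, if the arm or the gripper's body presses on something with over 40 N, if the wrist force passes 120 N, or if a joint passes its speed limit or range.

## Robot

A 6-joint arm with a two-finger parallel gripper is mounted at the origin on the work surface. World frame = base frame: x ahead of the robot, y to its left, z up, the work surface at z = 0. Lengths are in m, angles in rad, forces in N, time in s.
With the tool pointing down it reaches from about 0.35 to 0.85 m from the base axis. Payload 8.1 kg.
Tool frame: the origin (TCP) lies at the very end of the fingers, on their centre line; the grasp point (between the pads) lies 19 mm behind it; z points along the fingers, y is the line along which they close (so a half turn about z gives the same grasp; the last joint's range is limited). The gripper opens to 93 mm and grips with 3 to 60 N. Pads are 15 mm wide; open, the fingers measure 128 mm over their backs; the gripper's body (75 mm by 188 mm) begins 65 mm behind the grasp point.
Start: joints at [-1.256, 0.13, 1.488, -0, 1.523, -0.085], TCP at [0.234, -0.553, 0.219] pointing down, gripper open.
Joint ranges: [-2.96, 2.96], [-0.89, 2.26], [0.02, 2.5], [-1.34, 4.48], [0, 2.73], [-2.66, 2.66]. Speed limits (rad/s): [2.39, 2.39, 2.79, 3.14, 3.14, 3.14].

## Interface

Orientations are given as a rotation vector (axis times angle).
In Python, from plant import robot gives the robot as it stands. The module is installed in compiled form; this text tells all that it offers.
- The arm moves only by the tool play_rows, never from a script. Its argument "increments" is text: rows parted by semicolons, each of 5 numbers parted by spaces: the shift along the tool's x, y, z in mm, then the turn about the tool's z in degrees, then the closure, from -1 (fully open) to 1 (shut). In form: dx dy dz yaw claw; .... A call has 1 to 20 rows; each row is the pose to reach, as a shift and turn from the pose commanded when the call began, along the tool's axes at that moment; what a row does not reach only later rows make up. A row lasts 1/10 s, in which the tool goes at most 50 mm and 8.59 degrees, less where a joint would pass 70% of its speed; a pose out of reach is approached as far as the arm can. A call with a gripper value outside its range is refused whole. The fingers move at their own pace and stop on an object; "force" is the grip in N (left out, the last holds). Time passes only in rows, so rows that repeat a pose let the fingers close. It gives the time, the measured TCP pose, the force, the opening and the grip force at its end, in the units of the state.
- robot.read_state(): the state, without advancing time (a new reading comes with each control period).
- robot.read_camera(name): name is "scene" or "top" or "wrist"; returns the picture (400x640x3 uint8, blue, green, red); there is no depth.
- robot.calibration(name): a dict with "vertical_fov" (degrees; the focal length in pixels is half the picture's height over the tangent of half this angle, whatever the lens; pixels are square), "cx", "cy" (the principal point, pixels), "rvec" (rotation vector, rad) and "tvec" (3), from world to camera coordinates, as OpenCV has them. Camera axes: x right, y down, z forward; pixel columns grow to the right and rows downward; lengths in m; the calibration is good to about 2 mm. A picture is of the moment at which its call begins: read the wrist's pose just before it. calibration takes no time and is no camera call; for the wrist camera it gives the pose at the moment of the call.
- robot.close_job(): hands the job in; it is judged then, once.
Trained networks look in the newest picture that a camera, given by its name, has taken for a name from the list of things; names that differ only in an ending like _2 or _b are one class to them, and where a whole thing is asked for, a point or a joint stands for the part that bears it (a point fixed in the world has none). Each returns a list of dicts, best first, with "conf" (0 to 1); they miss things now and then, are a little off and sometimes report something else, mostly with a low value. They report only what shows in the picture. A call takes as long as a camera call. They do not tell look-alikes from the thing itself.
- robot.recognise(camera, query): "centre" ([x, y, z] in m, in world coordinates, good to about 4 mm: the middle of the surface that is visible of it).
- robot.regions_of(camera, query): "pixels" (400x640 bool, what is visible of it).
- robot.landmark_of(camera, query): "centre" ([x, y, z] in m, in world coordinates, good to about 4 mm: a listed point, or the origin of a listed thing).
The state is a dict: "t": time; "q": joint angles; "dq": joint speeds; "joint_torque": joint torques, N m; "tool_pos": TCP position; "orientation": TCP orientation; "force": force on the tool from outside, world axes, zero at the start; "wrist_torque": the same for the moment, N m; "opening": finger opening in m; "gripper_force": force on a finger pad.
Only numpy, scipy, OpenCV 4.12 (cv2) and the standard library are available. Lean on these libraries where they do the work, as an engineer would, in place of code of your own. Each camera call takes 0.05 s, during which the arm holds its last target. There are 200 camera calls.

## Working session

There is one attempt and no reset: what is moved stays moved. The work goes in short steps, Python scripts to look and compute and a tool call to move; the robot and the scene stay as the last step left them, time stands still between calls to the robot, and variables do not carry over. Pictures are saved under pics/ and viewed, at most 10 in all, crops included, and the job is handed in when it is done.

Besides the shell and the picture viewer there is one more tool, called after "Request:" as name(argument=value, ...), one argument or row to a line, values as JSON. play_rows: Moves the arm, as the interface text tells. Its arguments: {"type":"object","properties":{"increments":{"type":"string"},"force":{"type":"number"}},"required":["increments"]}

```bash
mkdir -p pics; cat > h.py <<'E'
import numpy as np, cv2
from plant import robot
def cal(n):
    c=robot.calibration(n); f=200/np.tan(np.radians(c["vertical_fov"])/2)
    K=np.array([[f,0,c["cx"]],[0,f,c["cy"]],[0,0,1]]); R=cv2.Rodrigues(np.array(c["rvec"],float))[0]
    return K,R,np.array(c["tvec"],float).ravel()
def px(n,P,c=None):
    K,R,t=c or cal(n); p=K@(R@np.array(P,float)+t); return p[:2]/p[2]
def ray(n,uv,z,c=None):
    K,R,t=c or cal(n); d=R.T@np.linalg.inv(K)@np.array([uv[0],uv[1],1.]); o=-R.T@t
    return o+d*(z-o[2])/d[2]
E
python3 - <<'E'
from h import *
s=robot.read_state(); print(s["t"],s["tool_pos"],s["orientation"],s["force"])
for n in ("top","scene"):
    im=robot.read_camera(n); cv2.imwrite(f"pics/{n}0.png",im)
    print(n,robot.calibration(n))
for q in ("template","template_handle","jig","jig_top","dialbox","dial_grip","bottle","jar","mug"):
    for r in robot.landmark_of("top",q): print(q,round(r["conf"],2),np.round(r["centre"],3),px("top",r["centre"]).round())
E
```

```text
0.0 [ 0.23340633 -0.55211543  0.21759037] [-3.07722683e+00 -6.23507045e-01  2.76834876e-04] [0.27682465 0.89994389 0.32268163]
top {'vertical_fov': 55.83162973997778, 'cx': 319.9233553536279, 'cy': 206.42528632277927, 'rvec': array([ 2.19282173, -2.15330637,  0.12357746]), 'tvec': array([0.04193553, 0.57760212, 0.89367657])}
scene {'vertical_fov': 46.506575025363915, 'cx': 320.64024253541, 'cy': 201.8452771023556, 'rvec': array([ 1.09055786,  2.23110857, -1.1592933 ]), 'tvec': array([ 0.29380498, -0.20801188,  1.42983344])}
template 0.92 [0.286 0.34  0.002] [200. 324.]
template 0.9 [0.542 0.425 0.002] [171. 218.]
template 0.67 [0.481 0.258 0.004] [236. 244.]
template_handle 0.94 [0.551 0.42  0.042] [166. 214.]
template_handle 0.79 [0.485 0.255 0.047] [234. 242.]
template_handle 0.76 [0.284 0.332 0.041] [198. 329.]
jig 0.75 [0.521 0.034 0.003] [327. 230.]
jig_top 0.69 [0.52  0.028 0.046] [330. 230.]
dial_grip 0.66 [ 0.48  -0.257  0.083] [455. 249.]
dial_grip 0.54 [ 0.813  0.027 -0.004] [331. 118.]
bottle 0.74 [0.777 0.163 0.003] [278. 129.]
bottle 0.48 [0.486 0.25  0.048] [236. 242.]
jar 0.89 [ 0.75  -0.147 -0.002] [398. 143.]
mug 0.92 [ 0.815  0.026 -0.002] [331. 117.]
mug 0.6 [0.523 0.029 0.048] [329. 228.]
mug 0.46 [ 0.478 -0.258  0.084] [455. 250.]
mug 0.26 [0.486 0.256 0.001] [238. 242.]
```

View pics/top0.png

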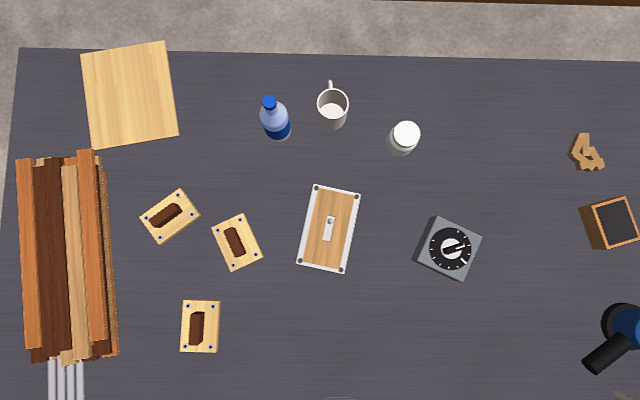

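The top view shows three look-alike templates, at (170,216), (237,242) and (200,326). It also shows the jig at (329,229), the dial box at (450,248), the bottle at (275,118), the mug at (332,108) and the jar at (404,138). The robot's right is -y, which is image right, so the template meant is (237,242), with y≈0.256. I'll check it in a close crop together with the dial and pin.

```bash
python3 - <<'E'
from h import *
im=cv2.imread("pics/top0.png"); C=cal("top")
T=[cv2.resize(im[v-50:v+50,u-33:u+33],None,fx=4,fy=4,interpolation=cv2.INTER_CUBIC) for u,v in((237,242),(329,229),(450,248))]
cv2.imwrite("pics/crop1.png",np.hstack(T))
# jig outline/orient via regions; 
for q in("template","jig","dialbox"):
    for r in robot.regions_of("top",q)[:3]:
        m=r["pixels"].astype(np.uint8); c=max(cv2.findContours(m,0,2)[0],key=cv2.contourArea); b=cv2.boxPoints(cv2.minAreaRect(c))
        z={"template":.018,"jig":.036,"dialbox":.06}[q]
        W=np.array([ray("top",p,z,C)[:2] for p in b]); print(q,round(r["conf"],2),b.round().tolist(),W.round(3).tolist(),W.mean(0).round(3))
        for i in (0,1):
            e=W[i+1]-W[i]; print("  len",np.linalg.norm(e).round(3),"ang",np.degrees(np.arctan2(e[1],e[0])).round(1))
E
```

```text
template 0.96 [[138.0, 216.0], [181.0, 186.0], [201.0, 216.0], [159.0, 246.0]] [[0.545, 0.499], [0.622, 0.398], [0.55, 0.344], [0.474, 0.444]] [0.548 0.421]
  len 0.127 ang -52.6
  len 0.091 ang -142.8
template 0.67 [[209.0, 227.0], [243.0, 212.0], [264.0, 257.0], [230.0, 272.0]] [[0.521, 0.323], [0.56, 0.242], [0.451, 0.188], [0.413, 0.268]] [0.486 0.255]
  len 0.09 ang -64.2
  len 0.122 ang -153.7
template 0.61 [[179.0, 351.0], [182.0, 298.0], [220.0, 300.0], [216.0, 353.0]] [[0.227, 0.38], [0.35, 0.38], [0.347, 0.29], [0.224, 0.292]] [0.287 0.335]
  len 0.123 ang -0.3
  len 0.09 ang -92.4
jig 0.9 [[293.0, 264.0], [312.0, 182.0], [362.0, 193.0], [344.0, 275.0]] [[0.437, 0.114], [0.636, 0.073], [0.61, -0.051], [0.412, -0.008]] [0.524 0.032]
  len 0.203 ang -11.5
  len 0.127 ang -101.8
dialbox 0.88 [[409.0, 260.0], [432.0, 212.0], [483.0, 236.0], [460.0, 284.0]] [[0.453, -0.157], [0.565, -0.212], [0.51, -0.333], [0.398, -0.277]] [ 0.481 -0.245]
  len 0.125 ang -25.8
  len 0.133 ang -114.7
dialbox 0.21 [[436.0, 253.0], [445.0, 234.0], [465.0, 244.0], [456.0, 263.0]] [[0.469, -0.22], [0.513, -0.243], [0.49, -0.289], [0.447, -0.267]] [ 0.48  -0.255]
  len 0.049 ang -27.2
  len 0.052 ang -115.8
```

View pics/crop1.png

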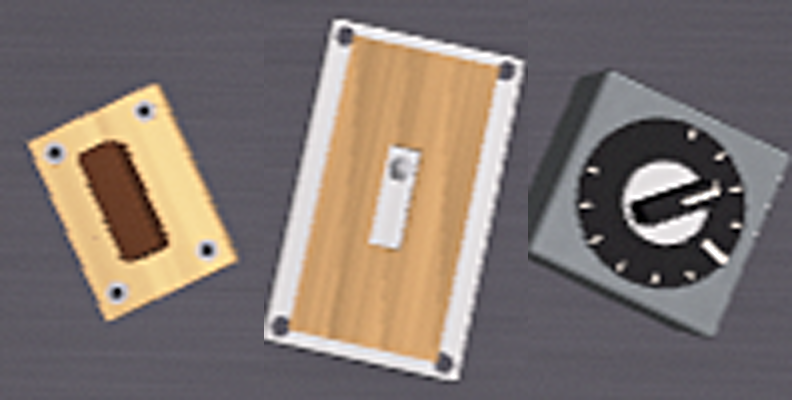

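The crop confirms the template, with its dark handle and four bushes. The pin is at about (330,220), towards the far end of the slot. The dial pointer is between marks 2 and 3, about 60° short of the long mark at about (463,261). Next I'll move above the dial with the tool's x along the bar.

```bash
cat >> h.py <<'E'
def yaw():
    R=cv2.Rodrigues(np.array(robot.read_state()["orientation"],float))[0]; return np.degrees(np.arctan2(R[1,0],R[0,0]))
def go(x,y,z,ang):
    "increments (tool axes) to a world TCP position and tool-x heading (mod 180)"
    s=robot.read_state(); R=cv2.Rodrigues(np.array(s["orientation"],float))[0]
    d=R.T@(np.array([x,y,z])-s["tool_pos"])*1000; print("inc",d.round(1),"turn",round((yaw()-ang+180)%360-180,1),"from",np.round(s["tool_pos"],4),"F",np.round(s["force"],1),"t",s["t"],"q6",round(s["q"][5],2))
E
python3 - <<'E'
from h import *
C=cal("top")
go(.48,-.253,.25,108)
f=lambda a,z:ray("top",(417+(a[0]-528)/4,198+a[1]/4),z,C)[:2]
print("bar",f((632,212),.094),f((718,186),.094))
ms=[(692,133),(720,156),(736,190),(735,225),(714,252),(684,277),(655,280),(620,266),(598,239),(588,206),(593,171)]
M=np.array([f(m,.06) for m in ms]);  (c,ax,an)=cv2.fitEllipse(M.astype(np.float32)*1000); print(c,ax)
print(np.degrees(np.arctan2(*(M-np.array(c)/1000).T[::-1])).round(1))
print("pin",f((264+136,165),.057))
E
```

```text
inc [ 343.6 -180.1  -31.4] turn -85.1 from [ 0.2336 -0.5527  0.2186] F [-0.6 -0.3  0.4] t 0.7 q6 -0.09
bar [ 0.47422465 -0.22626386] [ 0.48967553 -0.27527304]
(479.9856872558594, -255.42332458496094) (86.94830322265625, 90.2152099609375)
[ -24.4  -51.6  -79.8 -106.4 -133.4 -164.3  173.8  146.   120.2   93.9
   66.6]
pin [ 0.49903096 -0.10200484]
```

Request:
play_rows(
  increments="344 -180 -31 -85 -1;344 -180 -31 -85 -1;344 -180 -31 -85 -1;344 -180 -31 -85 -1;344 -180 -31 -85 -1;344 -180 -31 -85 -1;344 -180 -31 -85 -1;344 -180 -31 -85 -1;344 -180 -31 -85 -1;344 -180 -31 -85 -1;344 -180 -31 -85 -1;344 -180 -31 -85 -1;344 -180 -31 -85 -1;344 -180 -31 -85 -1",
)

```text
t: 2.1
tool_pos: [0.4802, -0.2533, 0.2496]
orientation: [1.852, 2.538, 0.0]
force: [0.9, -0.5, 0.5]
opening: 0.0929
gripper_force: 0.0
```

```bash
python3 - <<'E'
from h import *
im=robot.read_camera("wrist"); cv2.imwrite("pics/w1.png",im)
print(cal("wrist")); print(px("wrist",(.48,-.2554,.06)),px("wrist",(.48,-.2554,.094)))
go(.48,-.2554,.25,107.5)
for r in robot.landmark_of("wrist","dial_grip"): print(r["conf"],r["centre"])
E
```

```text
(array([[322.9929319 ,   0.        , 320.42117727],
       [  0.        , 322.9929319 , 202.34344248],
       [  0.        ,   0.        ,   1.        ]]), array([[ 9.52104143e-01,  3.05773018e-01,  7.49905323e-04],
       [ 2.92830977e-01, -9.12506216e-01,  2.85626372e-01],
       [ 8.80211308e-02, -2.71726456e-01, -9.58340761e-01]]), array([-0.37942303, -0.4140206 ,  0.30925249]))
[320.01012512 181.66088266] [319.99453262 189.1053737 ]
inc [-2.  -0.8 -0.3] turn 0.3 from [ 0.4802 -0.2533  0.2497] F [-1.3 -0.2 -0.6] t 2.15 q6 -0.89
0.68 [0.478, -0.2616, 0.0803]
```

View pics/w1.png

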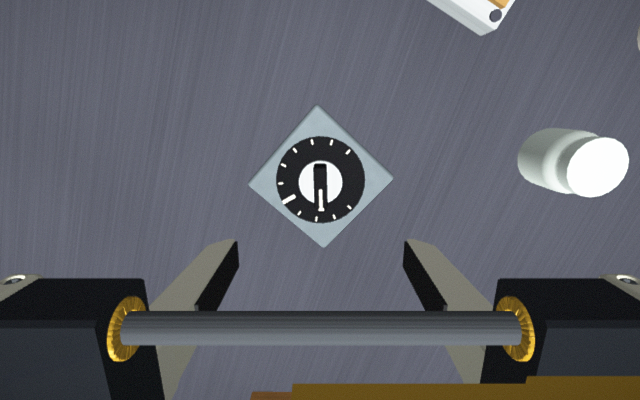

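The wrist view shows the bar at (320,187), centred and running along the tool's x. I'll descend and grip.

Request:
play_rows(
  increments="-2 -1 50 0 -1;-2 -1 100 0 -0.4;-2 -1 140 0 -0.4;-2 -1 165 0 -0.4;-2 -1 176 0 -0.4;-2 -1 176 0 -0.4;-2 -1 176 0 1;-2 -1 176 0 1;-2 -1 176 0 1;-2 -1 176 0 1;-2 -1 176 0 1;-2 -1 176 0 1;-2 -1 176 0 1",
  force=20,
)

```text
t: 3.5
tool_pos: [0.4803, -0.2551, 0.0737]
orientation: [1.848, 2.54, 0.001]
force: [12.6, 1.7, -2.3]
opening: 0.0141
gripper_force: 17.2
```

Request:
play_rows(
  increments="0 0 0 6 1;0 0 0 12 1;0 0 0 18 1;0 0 0 24 1;0 0 0 30 1;0 0 0 36 1;0 0 0 42 1;0 0 0 48 1;0 0 0 54 1;0 0 0 60 1;0 0 0 61 1;0 0 0 61 1;0 0 0 61 1;0 0 0 61 1",
)

```text
t: 4.9
tool_pos: [0.4796, -0.255, 0.0737]
orientation: [-2.88, -1.254, 0.001]
force: [-5.7, 2.1, 5.4]
opening: 0.0135
gripper_force: 20.0
```

Request:
play_rows(
  increments="0 0 0 0 -0.3;0 0 0 0 -0.3;0 0 0 0 -0.3;0 0 0 0 -0.3;0 0 -50 0 -0.3;0 0 -100 0 -1;0 0 -150 0 -1;0 0 -177 0 -1;0 0 -177 0 -1;0 0 -177 0 -1",
)

```text
t: 5.9
tool_pos: [0.4804, -0.2554, 0.2511]
orientation: [2.881, 1.25, 0.001]
force: [-0.2, 0.5, -0.5]
opening: 0.0891
gripper_force: 0.0
```

```bash
python3 - <<'E'
from h import *
im=robot.read_camera("top"); cv2.imwrite("pics/t1.png",im)
w=robot.read_camera("wrist")
u,v=px("wrist",(.48,-.2554,.07)).astype(int); print(u,v)
a=cv2.resize(w[v-60:v+60,u-60:u+60],(480,480),interpolation=2); cv2.imwrite("pics/c2.png",a)
go(.486,.255,.25,26.3)
E
```

```text
321 181
inc [ 376.8 -343.3   -0.5] turn 20.6 from [ 0.4793 -0.2547  0.2487] F [-1.  -0.1 -0.9] t 6.0 q6 0.17
```

View pics/c2.png

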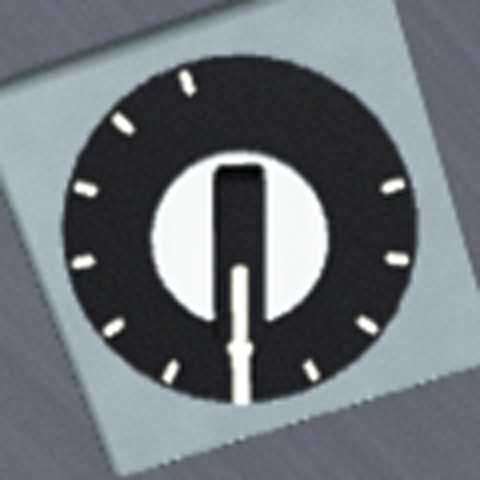

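In the wrist crop the pointer (240,270 to 400) lies right on the long mark. Next I'll move above the template.

Request:
play_rows(
  increments="377 -343 0 21 -1;377 -343 0 21 -1;377 -343 0 21 -1;377 -343 0 21 -1;377 -343 0 21 -1;377 -343 0 21 -1;377 -343 0 21 -1;377 -343 0 21 -1;377 -343 0 21 -1;377 -343 0 21 -1;377 -343 0 21 -1;377 -343 0 21 -1;377 -343 0 21 -1;377 -343 0 21 -1",
)

```text
t: 7.4
tool_pos: [0.4872, 0.2529, 0.2499]
orientation: [3.062, 0.702, -0.002]
force: [1.0, -0.4, 0.0]
opening: 0.0931
gripper_force: 0.0
```

```bash
python3 - <<'E'
from h import *
C=cal("wrist"); im=robot.read_camera("wrist")
for r in robot.landmark_of("wrist","template_handle"): print(r["conf"],r["centre"],px("wrist",r["centre"]).round())
for r in robot.regions_of("wrist","template")[:2]:
    m=r["pixels"].astype(np.uint8); c=max(cv2.findContours(m,0,2)[0],key=cv2.contourArea); b=cv2.boxPoints(cv2.minAreaRect(c))
    W=np.array([ray("wrist",p,.018,C)[:2] for p in b]); e=np.diff(W,axis=0)[:2]
    print(r["conf"],W.mean(0).round(4),np.linalg.norm(e,axis=1).round(3),np.degrees(np.arctan2(e[:,1],e[:,0])).round(1))
# dark handle top
hsv=im.astype(int); 
p=px("wrist",(.486,.255,.058),C); u,v=p.astype(int); print(u,v)
cv2.imwrite("pics/w3.png",im)
go(.486,.255,.25,26.3)
E
```

```text
0.87 [0.4843, 0.255, 0.0453] [318. 178.]
0.86 [0.5429, 0.424, 0.0419] [199.  62.]
0.84 [0.3108 0.3698] [0.115 0.043] [ -26.3 -120.8]
0.7 [0.5454 0.4222] [0.121 0.087] [ -51.4 -141.1]
318 179
inc [-0.5 -2.3  0.7] turn -0.5 from [0.4875 0.2531 0.2507] F [ 1.  -0.1  1.3] t 7.55 q6 1.51
```

View pics/w3.png

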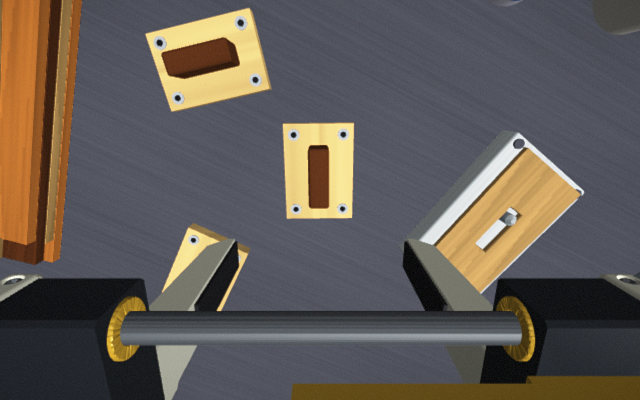

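The wrist view shows the chosen template squarely at (318,170) with its handle at (318,177), and the jig at the right. I'll descend and grip.

Request:
play_rows(
  increments="-1 -2 50 0 -1;-1 -2 100 0 -1;-1 -2 150 0 -1;-1 -2 190 0 -1;-1 -2 215 0 -1;-1 -2 225 0 -1;-1 -2 226 0 -1;-1 -2 226 0 -1;-1 -2 226 0 1;-1 -2 226 0 1;-1 -2 226 0 1;-1 -2 226 0 1;-1 -2 226 0 1;-1 -2 226 0 1;-1 -2 226 0 1;-1 -2 226 0 1",
  force=45,
)

```text
t: 9.15
tool_pos: [0.4853, 0.2558, 0.0245]
orientation: [3.062, 0.704, -0.0]
force: [-0.5, -0.5, 0.1]
opening: 0.0336
gripper_force: 0.0
```

Request:
play_rows(
  increments="0 0 -30 0 1;0 0 -60 0 1;0 0 -90 0 1;0 0 -120 0 1;0 0 -150 0 1;0 0 -150 0 1",
)

```text
t: 9.75
tool_pos: [0.4881, 0.257, 0.1801]
orientation: [-3.06, -0.704, -0.013]
force: [0.7, 0.5, 0.5]
opening: 0.0009
gripper_force: 0.0
```

```bash
python3 - <<'E'
from h import *
C=cal("top")
im=robot.read_camera("top"); cv2.imwrite("pics/t2.png",im)
f=cv2.imread("pics/top0.png")
# jig slat (pale wood) & pin from the first top picture
for r in robot.regions_of("top","jig")[:1]:
    m=r["pixels"].astype(np.uint8); c=max(cv2.findContours(m,0,2)[0],key=cv2.contourArea); b=cv2.boxPoints(cv2.minAreaRect(c)); W=np.array([ray("top",p,.043,C)[:2] for p in b]);print(W.round(3),W.mean(0))
hsv=cv2.cvtColor(f,cv2.COLOR_BGR2HSV); m=((hsv[...,1]>70)&(hsv[...,0]<30)).astype(np.uint8); m[:,:290]=0;m[:,370:]=0;m[:180]=0;m[285:]=0
c=max(cv2.findContours(m,0,2)[0],key=cv2.contourArea); b=cv2.boxPoints(cv2.minAreaRect(c)); W=np.array([ray("top",p,.05,C)[:2] for p in b]); e=np.diff(W,axis=0)[:2]
print("slat",W.mean(0).round(4),np.linalg.norm(e,axis=1).round(3),np.degrees(np.arctan2(e[:,1],e[:,0])).round(1))
print("pin",ray("top",(330,220.5),.057,C))
for r in robot.landmark_of("top","jig_top"): print(r["conf"],r["centre"])
go(.52,.03,.2,-11.5)
T=[cv2.resize(x,None,fx=4,fy=4,interpolation=2) for x in (im[180:280,290:370],im[190:290,200:280])]
cv2.imwrite("pics/c3.png",np.hstack(T))
E
```

```text
[[ 0.436  0.112]
 [ 0.632  0.076]
 [ 0.61  -0.045]
 [ 0.414 -0.006]] [0.52282772 0.03415128]
slat [0.5238 0.0313] [0.18  0.092] [ -11.4 -101.6]
pin [0.54089458 0.02827437 0.057     ]
0.91 [0.5201, 0.0317, 0.0493]
inc [-67.2 218.3 -26.1] turn 37.4 from [0.485  0.2557 0.1739] F [-0.5 -0.2 -0.6] t 9.9 q6 1.51
```

View pics/c3.png

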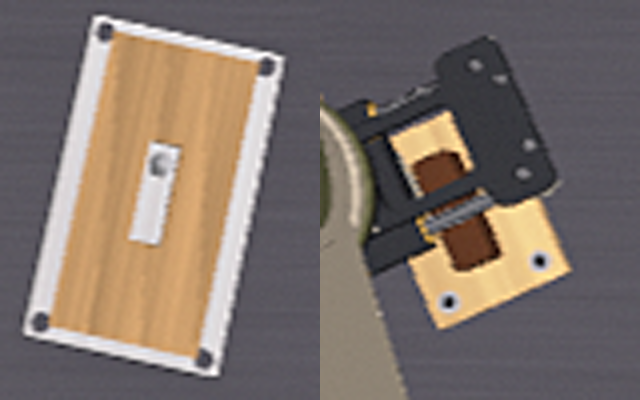

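The fingers had not finished closing when I lifted, so the template stayed put. The crop shows it undisturbed. I'll go back down and give the fingers time to close.

Request:
play_rows(
  increments="0 0 0 0 -0.3;0 0 0 0 -0.3;0 0 0 0 -0.3;0 0 0 0 -0.3;0 0 0 0 -0.3;0 0 0 0 -0.3;0 0 0 0 -0.3;0 0 0 0 -0.3;0 0 40 0 -0.3;0 0 80 0 -0.3;0 0 110 0 -0.3;0 0 135 0 -0.3;0 0 148 0 -0.3;0 0 150 0 -0.3;0 0 150 0 -0.3",
)

```text
t: 11.4
tool_pos: [0.4858, 0.256, 0.0253]
orientation: [-3.062, -0.704, -0.001]
force: [-0.3, -0.2, -0.3]
opening: 0.0604
gripper_force: 0.0
```

Request:
play_rows(
  increments="0 0 0 0 1;0 0 0 0 1;0 0 0 0 1;0 0 0 0 1;0 0 0 0 1;0 0 0 0 1;0 0 0 0 1;0 0 0 0 1",
)

```text
t: 12.2
tool_pos: [0.4855, 0.256, 0.0249]
orientation: [-3.061, -0.704, -0.0]
force: [-1.5, 0.1, 4.5]
opening: 0.0239
gripper_force: 45.0
```

Request:
play_rows(
  increments="0 0 -20 0 1;0 0 -50 0 1;0 0 -80 0 1;0 0 -110 0 1;0 0 -130 0 1;0 0 -130 0 1;0 0 -130 0 1",
)

```text
t: 12.9
tool_pos: [0.4851, 0.2556, 0.1537]
orientation: [3.061, 0.704, -0.001]
force: [-0.5, 0.3, -3.1]
opening: 0.0239
gripper_force: 45.0
```

```bash
python3 - <<'E'
from h import *
im=robot.read_camera("wrist"); cv2.imwrite("pics/w4.png",im)
s=robot.read_state(); C=cal("wrist"); R=cv2.Rodrigues(np.array(s["orientation"],float))[0]
print(s["gripper_force"],s["opening"],s["force"])
# predicted plate corners (top face, 18 mm above underside; TCP 24.5 above) if grip is centred
for x in(60,-60):
    for y in(42.5,-42.5): print(x,y,px("wrist",s["tool_pos"]+R@np.array([x,y,6.5])/1000,C).round(1))
go(.52,.0315,.16,-11.5)
E
```

```text
44.996176958084106 0.023799791307173634 [-0.51417468 -0.09508439 -2.72448033]
60 42.5 [401.1 143.9]
60 -42.5 [239.6 143.9]
-60 42.5 [387.5 335.6]
-60 -42.5 [253.1 335.6]
inc [-65.8 216.9  -7.1] turn 37.4 from [0.4844 0.2554 0.1527] F [-0.5 -0.1 -2.7] t 12.95 q6 1.51
```

View pics/w4.png

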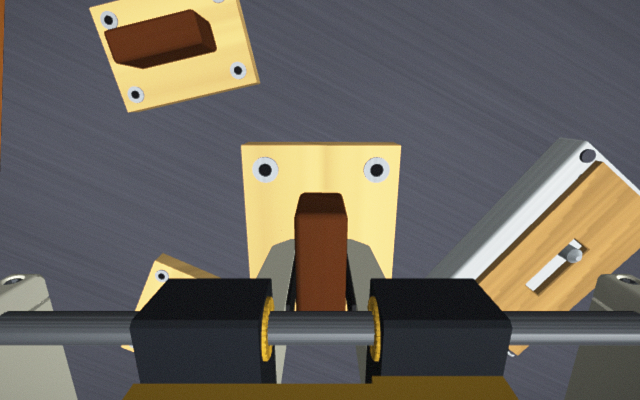

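The template is held level. Its front corners at (241,145) and (401,145) agree with the prediction to about 1 px, so the grip is centred. Now I'll move over the jig.

```bash
python3 - <<'E'
from h import *
go(.5332,.0299,.12,-11.5)
E
```

```text
inc [-54.6 224.1  32.8] turn 37.4 from [0.4844 0.2554 0.1527] F [-0.5 -0.1 -2.7] t 12.95 q6 1.51
```

Request:
play_rows(
  increments="-13 55 0 8 1;-26 110 0 15 1;-40 165 0 23 1;-54 224 0 30 1;-54 224 15 37 1;-54 224 30 37 1;-54 224 33 37 1;-54 224 33 37 1;-54 224 33 37 1;-54 224 33 37 1",
)

```text
t: 13.95
tool_pos: [0.535, 0.0318, 0.1223]
orientation: [-3.127, 0.3, -0.001]
force: [-0.3, -0.7, -1.7]
opening: 0.0238
gripper_force: 45.0
```

```bash
python3 - <<'E'
from h import *
go(.5332,.0299,.085,-11.5)
go(.541,.0283,.085,-11.5)
C=cal("wrist"); im=robot.read_camera("wrist"); print(robot.read_state()["force"])
m=[r for r in robot.landmark_of("top","jig_top")]; print([(r["conf"],r["centre"]) for r in m])
E
```

```text
inc [-1.4  2.2 37.3] turn 0.5 from [0.535  0.0318 0.1223] F [-0.3 -0.7 -1.7] t 13.95 q6 1.73
inc [ 6.6  2.3 37.3] turn 0.5 from [0.535  0.0318 0.1223] F [-0.3 -0.7 -1.7] t 13.95 q6 1.73
[-0.08663833 -0.82752901 -3.00695872]
[(0.91, [0.5201, 0.0317, 0.0493])]
```

Request:
play_rows(
  increments="-2 2 15 0 1;-2 2 25 0 1;-2 2 33 0 1;-2 2 36 0 1;-2 2 38 0 1;-2 2 39 0 1;-2 2 40 0 1;-2 2 40 0 1;-2 2 40 0 1",
)

```text
t: 14.95
tool_pos: [0.5323, 0.0291, 0.0831]
orientation: [3.127, -0.304, -0.0]
force: [-8.0, 0.1, 10.5]
opening: 0.0236
gripper_force: 45.0
```

```bash
python3 - <<'E'
from h import *
for i in range(4): robot.read_camera("wrist"); go(.541,.0283,.0745,-11.5)
E
```

```text
inc [ 8.7 -0.9  8.6] turn 0.4 from [0.5323 0.0291 0.0831] F [-7.7  0.9 10.5] t 15.0 q6 1.72
inc [ 8.7 -0.9  8.6] turn 0.4 from [0.5323 0.0291 0.0831] F [-8.1 -0.3 11.3] t 15.05 q6 1.72
inc [ 8.7 -0.9  8.6] turn 0.4 from [0.5323 0.0291 0.0831] F [-7.7  0.  10.3] t 15.1 q6 1.72
inc [ 8.7 -0.9  8.6] turn 0.4 from [0.5323 0.0291 0.0831] F [-7.8 -0.4 10.9] t 15.15 q6 1.72
```

Contact is on the pin top (13 N, underside at about 59 mm). I'll slide along +x under light pressure.

Request:
play_rows(
  increments="1 0 0 0 1;2 0 0 0 1;3 0 0 0 1;4 0 0 0 1;4 0 0 0 1",
)

```text
t: 15.65
tool_pos: [0.5363, 0.0283, 0.0814]
orientation: [3.127, -0.304, -0.0]
force: [-0.9, 0.3, -2.5]
opening: 0.0237
gripper_force: 45.0
```

Request:
play_rows(
  increments="1 0 0 0 1;2 0 0 0 1;3 0 0 0 1;4 0 0 0 1;4 0 0 0 1",
)

```text
t: 16.15
tool_pos: [0.5403, 0.0276, 0.0816]
orientation: [-3.127, 0.304, -0.0]
force: [0.0, 0.3, -2.6]
opening: 0.024
gripper_force: 45.0
```

The contact force vanished, so the pin is under the hole. Lowering gently.

Request:
play_rows(
  increments="0 0 2 0 1;0 0 4 0 1;0 0 6 0 1;0 0 7 0 1;0 0 7 0 1;0 0 7 0 1;0 0 7 0 1",
)

```text
t: 16.85
tool_pos: [0.5402, 0.0276, 0.0749]
orientation: [3.127, -0.304, 0.0]
force: [-2.9, -0.8, 3.4]
opening: 0.0236
gripper_force: 45.0
```

Request:
play_rows(
  increments="0 0 1 0 1;0 0 2 0 1;0 0 3 0 1;0 0 4 0 1;0 0 5 0 1;0 0 6 0 1;0 0 7 0 1;0 0 7 0 1;0 0 7 0 1",
)

```text
t: 17.75
tool_pos: [0.5404, 0.0276, 0.0689]
orientation: [-3.127, 0.304, -0.001]
force: [-6.8, -0.1, 13.8]
opening: 0.0236
gripper_force: 45.0
```

Request:
play_rows(
  increments="0 0 1 0 1;0 0 2 0 1;0 0 2 0 1;0 0 2 0 1;0 0 2 0 1",
)

```text
t: 18.25
tool_pos: [0.5406, 0.0276, 0.0688]
orientation: [3.127, -0.303, 0.001]
force: [-16.7, 0.0, 29.5]
opening: 0.0236
gripper_force: 45.0
```

```bash
python3 - <<'E'
from h import *
s=robot.read_state(); print(s["tool_pos"],s["force"],s["gripper_force"])
T=[]
for n,(x0,x1,y0,y1) in {"top":(280,500,170,300)}.items():
    im=robot.read_camera(n); T.append(cv2.resize(im[y0:y1,x0:x1],None,fx=3,fy=3,interpolation=2))
cv2.imwrite("pics/f.png",T[0])
E
```

```text
[0.5405747  0.02759357 0.06879043] [-1.66618461e+01  2.42560277e-02  2.95403600e+01] 45.00516951084137
```

View pics/f.png

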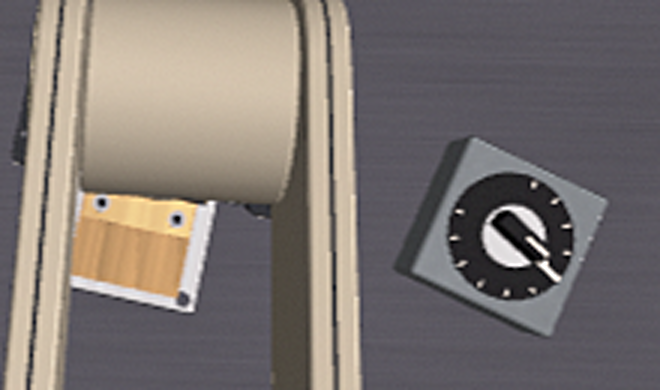

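The final view shows the dial on the long mark at (555,270) and the template square on the slat. It is at the hard stop (z no longer changes) and pressed with about 30 N. Handing in.

```bash
python3 -c "
from plant import robot
print(robot.close_job())"
```

```text
the job is handed in; nothing more can be done
None
```

I handed the job in with the dial on the long mark and the template over the pin, held pressed on its stop at about 30 N; the bottle, jar and mug were never approached. The hand-in gave no verdict back.

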